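# Find the loose bearing rack by feel and lift it out of its dovetailed row

## Task

One of the three dovetailed bearing drying racks has lost the hidden screw that holds it down from below: find it by tugging the racks gently upwards by their handles, without pulling the whole row up or out of its place by one that is still screwed. Draw the loose rack straight up out from between its neighbours, never levering it sideways against them, keep it level, set it down gently, upright and well on the black rubber mat, and let go. Leave the other two racks in the row, and the cushions, funnel and nut driver where they are.

Things in the scene. Friction and masses are not known exactly. Their poses are not given: they have to be found in the camera images.
- rack_right: Rightmost (-y end) bearing rack, 0.38 to 0.57 kg: slate block 120 (x) x 62 (y) x 40 mm tall, steel bearings on pegs, orange loop handle across its middle: grip bar 14 mm thick (x), 46 mm long (y), 91 to 115 mm above the underside, centred on the origin; beside the handle nothing is higher than 62 mm. Tongue 8 mm out of its +y face, groove in its -y face. Origin: centre of the underside, z up.
- rack_middle: Middle bearing rack, 0.38 to 0.57 kg: slate block 120 (x) x 62 (y) x 40 mm tall, steel bearings on pegs, orange loop handle across its middle: grip bar 14 mm thick (x), 46 mm long (y), 91 to 115 mm above the underside, centred on the origin; beside the handle nothing is higher than 62 mm. Tongue 8 mm out of its +y face, groove in its -y face. Origin: centre of the underside, z up.
- rack_left: Leftmost (+y end) bearing rack, 0.38 to 0.57 kg: slate block 120 (x) x 62 (y) x 40 mm tall, steel bearings on pegs, orange loop handle across its middle: grip bar 14 mm thick (x), 46 mm long (y), 91 to 115 mm above the underside, centred on the origin; beside the handle nothing is higher than 62 mm. Tongue 8 mm out of its +y face, groove in its -y face. Origin: centre of the underside, z up.
- board: grey steel base plate, 140 (x) x 256 (y) x 16 mm thick, 3 kg, standing loose on the bench, with an off-white cheek 40 mm tall at each end of the row that dovetails with the end racks. Origin: centre of its underside; the racks stand on it 64 mm apart along its y, their axes along its own.
- home_right (a point): point on top of the base plate where the origin of the right rack stands when it is home. The dovetails between racks and cheeks run the full 40 mm height of the racks with about 2 mm of play.
- home_middle (a point): point on top of the base plate where the origin of the middle rack stands when it is home. The racks look alike. A screwed one gives only 1 to 3 mm under an upward pull, then stands firm; the loose one comes up freely. Which is loose changes and cannot be seen.
- home_left (a point): point on top of the base plate where the origin of the left rack stands when it is home. A pull of 12 N is enough to tell a screwed rack; from about 30 N at an end rack or 45 N at the middle one the whole row comes up with it.
- mat: black rubber mat, 210 (x) x 170 (y) x 6 mm thick, fixed. Origin: centre of its underside.
- cushion_a: tan urethane truck cushion, 33 mm across and 24 mm tall, standing; origin: centre of its underside. Bystander.
- cushion_b: the second, like cushion_a. Bystander.
- funnel: frosted glass funnel standing mouth down, 82 mm across and 105 mm tall; origin: centre of its underside. Bystander.
- driver: chrome nut driver with a red handle lying on the bench, 192 mm long along its x, 26 mm thick; origin: under its middle. Bystander.

How it is judged:
By the outcome, as a careful person would: the job done as asked, in the order asked, and still so for the second after the job is handed in, with the robot touching nothing.
It also fails if it takes over 58 s, if anything falls off the work surface, if the arm or the gripper's body presses on something with over 40 N, if the wrist force passes 120 N, or if a joint passes its speed limit or range.

## Robot

A 6-joint arm with a two-finger parallel gripper is mounted at the origin on the work surface. World frame = base frame: x ahead of the robot, y to its left, z up, the work surface at z = 0. Lengths are in mm, angles in degrees, forces in N, time in s.
With the tool pointing down it reaches from about 350 to 850 mm from the base axis. Payload 8.1 kg.
Tool frame: the origin (TCP) lies at the very end of the fingers, on their centre line; the grasp point (between the pads) lies 19 mm behind it; z points along the fingers, y is the line along which they close (so a half turn about z gives the same grasp; the last joint's range is limited). The gripper opens to 85 mm and grips with 20 to 120 N. Pads are 22 mm wide; open, the fingers measure 114 mm over their backs; the gripper's body (76 mm by 85 mm) begins 54 mm behind the grasp point. The pads swing forward as they close: fully open they stand 13 mm farther back than shut.
Start: joints at [-74.565, 7.471, 85.268, -0, 87.261, -4.893], TCP at [208.462, -562.627, 193.592] pointing down, gripper open.
Joint ranges: [-169.43, 169.43], [-51.17, 129.36], [1.28, 143.12], [-76.62, 256.62], [0, 156.53], [-152.29, 152.29]. Speed limits (degrees/s): [136.94, 136.94, 159.86, 180, 180, 180].

## Interface

Orientations are given as [roll, pitch, yaw] about the fixed x, y, z axes, in that order (R = Rz(yaw) Ry(pitch) Rx(roll)).
In Python, from bench import * gives the robot as it stands.
- The arm moves only by the tool play_rows, never from a script. Its argument "increments" is a list of rows, each a list of 3 entries, a list of its own where there are three numbers: the gripper's target within -1 to 1 (fully open at 1, half-way at 0, shut at -1), then the shift along the tool's x, y, z in mm, then the turn about the tool's z in rad. A call has 1 to 12 rows; each row shifts and turns the commanded pose from where the row before left it, along the tool's axes as they then stand; what a row does not reach is not made up. A row lasts 1/12 s, in which the tool goes at most 41.7 mm and 7.16 degrees, less where a joint would pass 70% of its speed; a pose out of reach is approached as far as the arm can. A call is refused whole if a number of a shift passes 41.7 or a number of a turn 0.125, either way. A call with a gripper value outside its range is refused whole. The fingers move at their own pace and stop on an object; "force" is the grip in N (left out, the last holds). Time passes only in rows, so rows that do not move let the fingers close. It gives the time, the measured TCP pose, the force, the opening and the grip force at its end, in the units of the state.
- sense(): the state, without advancing time (a new reading comes with each control period).
- snapshot(name): name is "scene" or "top" or "wrist"; returns a dict with "color" (480x640x3 uint8, red, green, blue), "intrinsics" (3x3 intrinsics, pixels), "k1" (the pictures are not rectified: a ray, as slopes to the right and down, at radius r is drawn at 1 + k1 r^2 times it, then the intrinsics apply), "world_from_camera" (4x4, takes a point from camera to world coordinates). Camera axes: x right, y down, z forward; pixel columns grow to the right and rows downward; lengths in mm; the calibration is good to about 2 mm. A picture is of the moment at which its call begins. There is no depth.
- hand_in(): hands the job in; it is judged then, once.
Trained networks look in a picture, given as the dict that the camera call returned (one of the last four; its "shot" number tells which), for a name from the list of things; names that differ only in an ending like _2 or _b are one class to them, and where a whole thing is asked for, a point or a joint stands for the part that bears it (a point fixed in the world has none). Each returns a list of dicts, best first, with "p" (0 to 1); they miss things now and then, are a little off and sometimes report something else, mostly with a low value. They report only what shows in the picture. A call takes as long as a camera call.
- find_in(query, picture): "xyz" ([x, y, z] in mm, in the coordinates of the camera as it stood for that picture, good to about 4 mm: the middle of the surface that is visible of it).
- regions_of(query, picture): "mask" (480x640 bool, what is visible of it).
- pinpoint(query, picture): "xyz" ([x, y, z] in mm, in the coordinates of the camera as it stood for that picture, good to about 4 mm: a listed point, or the origin of a listed thing).
The state is a dict: "time": time; "joint_pos": joint angles; "qd": joint speeds; "joint_efforts": joint torques, N m; "tool_pos": TCP position; "tcp_rot": TCP orientation; "ft_force": force on the tool from outside, world axes, zero at the start; "wrist_torque": the same for the moment, N m; "finger_gap": finger opening in mm; "grip_force": force on a finger pad.
Only numpy, scipy, OpenCV 4.12 (cv2) and the standard library are available. Lean on these libraries where they do the work, as an engineer would, in place of code of your own. Each camera call takes 0.05 s, during which the arm holds its last target. There are 200 camera calls.

## Working session

There is one attempt and no reset: what is moved stays moved. The work goes in short steps, Python scripts to look and compute and a tool call to move; the robot and the scene stay as the last step left them, time stands still between calls to the robot, and variables do not carry over. Pictures are saved under pics/ and viewed, at most 10 in all, crops included, and the job is handed in when it is done.

Besides the shell and the picture viewer there is one more tool, called after ">>>" as a command line: name --argument value ..., lists and objects as JSON in quotes. play_rows: Moves the arm, as the interface text tells. Its arguments: {"type":"object","properties":{"increments":{"type":"array","items":{"type":"array"}},"force":{"type":"number"}},"required":["increments"]}

```bash
mkdir -p pics
cat > h.py <<'E'
from bench import *
import numpy as np, cv2
def w(p,c): return (np.array(c["world_from_camera"])@np.r_[p,1])[:3]
def pose_print():
    s=sense(); print({k:np.round(s[k],3).tolist() for k in("time","tool_pos","tcp_rot","ft_force","finger_gap","grip_force","joint_pos")})
def save(c,n): cv2.imwrite("pics/"+n+".png",c["color"][:,:,::-1])
E
python3 - <<'E'
from h import *
pose_print()
for n in("scene","top"):
    c=snapshot(n); save(c,n+"0"); print(n,np.round(c["world_from_camera"],2).tolist())
    for q in("rack_right","rack_middle","rack_left","board","home_right","home_middle","home_left","mat","cushion_a","funnel","driver"):
        print(q,[(round(d["p"],2),np.round(w(d["xyz"],c)).tolist()) for d in pinpoint(q,c)[:3]])
E
```

```text
{'time': 0.0, 'tool_pos': [208.293, -562.031, 192.546], 'tcp_rot': [-179.895, -0.009, 20.329], 'ft_force': [0.507, 0.422, 0.767], 'finger_gap': 85.308, 'grip_force': 0.0, 'joint_pos': [-74.565, 7.515, 85.329, -0.0, 87.261, -4.894]}
scene [[0.8, 0.42, -0.43, 935.12], [0.6, -0.55, 0.58, -581.21], [0.0, -0.72, -0.69, 689.52], [0.0, 0.0, 0.0, 1.0]]
rack_right [(0.59, [506.0, -305.0, 16.0]), (0.37, [593.0, 155.0, -0.0])]
rack_middle [(0.85, [525.0, -246.0, 17.0])]
rack_left []
board []
home_right []
home_middle []
home_left []
mat [(0.7, [590.0, 155.0, 1.0])]
cushion_a [(0.9, [637.0, -281.0, -4.0]), (0.85, [613.0, -338.0, -3.0])]
funnel [(0.88, [677.0, -199.0, -2.0])]
driver [(0.82, [432.0, 115.0, -2.0]), (0.59, [524.0, -243.0, 19.0]), (0.35, [502.0, -307.0, 15.0])]
top [[-0.02, -0.99, 0.1, 416.03], [-1.0, 0.02, -0.02, -8.32], [0.02, -0.1, -0.99, 1098.99], [0.0, 0.0, 0.0, 1.0]]
rack_right [(0.75, [505.0, -307.0, 19.0])]
rack_middle [(0.81, [513.0, -245.0, 19.0]), (0.53, [537.0, -180.0, 13.0])]
rack_left [(0.64, [535.0, -180.0, 15.0])]
board []
home_right [(0.61, [432.0, 115.0, -3.0])]
home_middle []
home_left []
mat [(0.81, [588.0, 152.0, 4.0])]
cushion_a [(0.65, [614.0, -339.0, 1.0]), (0.63, [639.0, -281.0, 1.0])]
funnel [(0.68, [673.0, -195.0, -2.0])]
driver [(0.85, [429.0, 115.0, -5.0])]
```

View pics/top0.png

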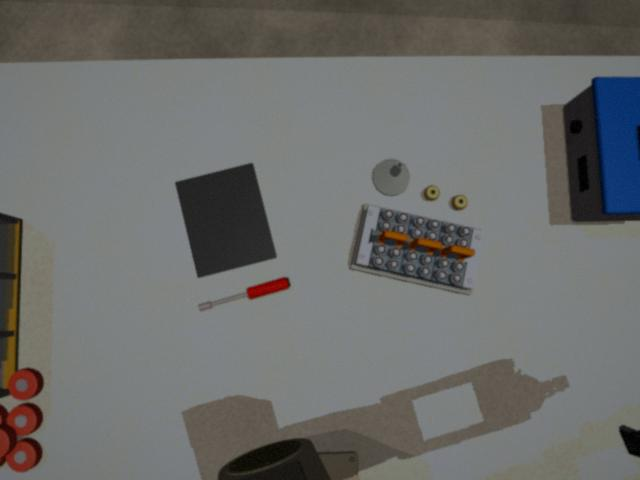

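View pics/scene0.png

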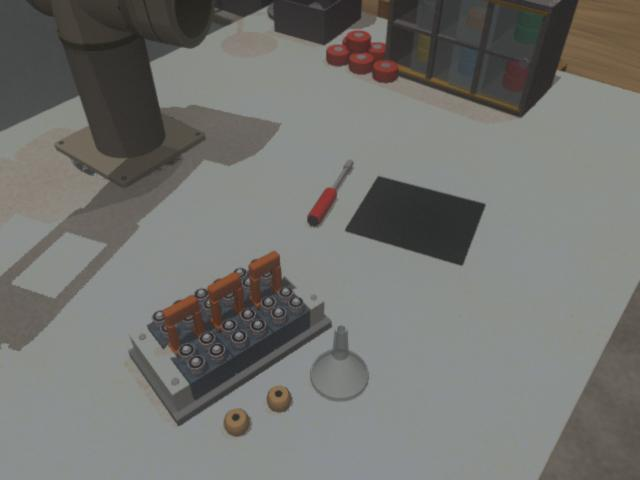

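The top view shows the mat at about (225,220), the driver at (245,295), and the row at about (415,247), yawed about -12°. Its orange handles are at (393,238), (427,244) and (460,252). The scene view agrees. Next I'll turn the tool and move above the row for a wrist view.

>>> play_rows --increments '[[1,[0,0,-11],-0.112],[1,[0,0,-11],-0.112],[1,[0,0,-11],-0.112],[1,[0,0,-11],-0.112],[1,[0,0,-11],-0.112],[1,[0,0,-11],-0.112],[1,[0,0,-11],-0.112],[1,[0,0,-11],-0.112],[1,[0,0,-11],-0.112]]'

```text
time: 1.95
tool_pos: [208.5, -562.6, 293.1]
tcp_rot: [-180.0, 0.0, 78.4]
ft_force: [0.1, -0.2, 0.1]
finger_gap: 85.6
grip_force: 0.0
```

>>> play_rows --increments '[[1,[31,18,0],0],[1,[31,18,0],0],[1,[31,18,0],0],[1,[31,18,0],0],[1,[31,18,0],0],[1,[31,18,0],0],[1,[31,18,0],0],[1,[31,18,0],0],[1,[31,18,0],0],[1,[31,18,0],0],[1,[31,18,0],0],[1,[31,18,0],0]]'

```text
time: 2.95
tool_pos: [497.6, -241.7, 292.8]
tcp_rot: [180.0, 0.0, 78.1]
ft_force: [0.3, -0.2, -0.7]
finger_gap: 85.7
grip_force: 0.0
```

>>> play_rows --increments '[[1,[0,0,0],0],[1,[0,0,0],0]]'

```text
time: 3.12
tool_pos: [497.6, -241.6, 292.5]
tcp_rot: [-180.0, -0.0, 78.3]
ft_force: [-0.5, -1.1, 0.3]
finger_gap: 85.4
grip_force: 0.0
```

Run:
```python
from h import *
pose_print()
c=snapshot("wrist"); save(c,"w1"); print(np.round(c["world_from_camera"],3).tolist(),np.array(c["intrinsics"]).tolist(),c["k1"])
for q in("rack_right","rack_middle","rack_left","board","home_right","home_middle","home_left"):
    print(q,[(round(d["p"],2),np.round(w(d["xyz"],c)).tolist()) for d in pinpoint(q,c)[:3]])
```

```text
{'time': 3.117, 'tool_pos': [497.626, -241.555, 292.469], 'tcp_rot': [-179.988, -0.006, 78.297], 'ft_force': [-0.49, -1.1, 0.337], 'finger_gap': 85.373, 'grip_force': 0.0, 'joint_pos': [-31.205, -0.914, 83.758, 0.002, 97.169, -19.501]}
[[0.979, -0.194, -0.06, 510.635], [-0.203, -0.934, -0.294, -167.011], [0.001, 0.3, -0.954, 473.082], [0.0, 0.0, 0.0, 1.0]] [[374.5107118290349, 0.0, 316.15930546773524], [0.0, 374.5107118290349, 236.4610618033756], [0.0, 0.0, 1.0]] 0.023837934694230182
rack_right [(0.75, [496.0, -306.0, 17.0])]
rack_middle [(0.78, [518.0, -249.0, 17.0])]
rack_left [(0.72, [536.0, -185.0, 17.0])]
board []
home_right []
home_middle []
home_left []
```

View pics/w1.png

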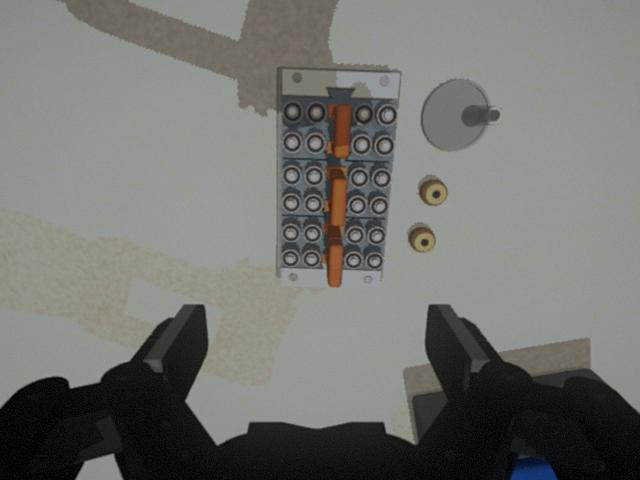

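The wrist view shows the row along image columns 277–401, with handles at about (342,130), (338,195) and (335,255). I'll measure the tops of the handles by colour.

```bash
cat >> h.py <<'E'
def ray(c,uv,z):
    K=np.array(c["intrinsics"]);x=np.array([(uv[0]-K[0,2])/K[0,0],(uv[1]-K[1,2])/K[1,1]]);u=x.copy()
    for _ in range(8): u=x/(1+c["k1"]*(u@u))
    T=np.array(c["world_from_camera"]);d=T[:3,:3]@np.r_[u,1]
    return T[:3,3]+d*(z-T[2,3])/d[2]
E
python3 - <<'E'
from h import *
c=snapshot("wrist"); hsv=cv2.cvtColor(c["color"],cv2.COLOR_RGB2HSV)
m=((hsv[...,0]<18)&(hsv[...,1]>170)&(hsv[...,2]>90)).astype(np.uint8)
print([np.percentile(hsv[...,2][m>0],q) for q in(5,25,50,75,95)])
for img in (c,):
  im=cv2.resize(img["color"][60:300,250:430,::-1],None,fx=2.4,fy=2.4,interpolation=cv2.INTER_CUBIC); cv2.imwrite("pics/crop1.png",im)
E
```

```text
[np.float64(102.60000000000001), np.float64(115.0), np.float64(141.0), np.float64(146.0), np.float64(148.0)]
```

View pics/crop1.png

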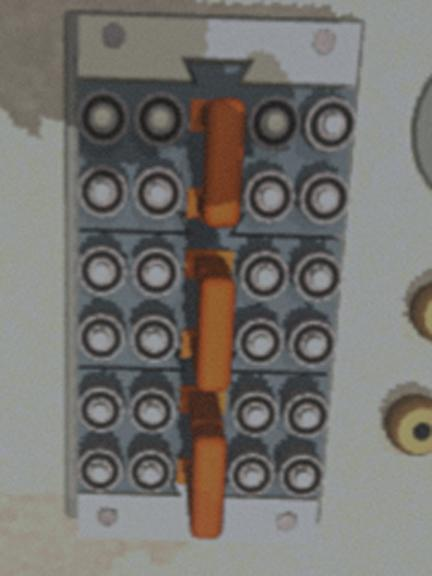

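The crop shows the bar tops centred, in crop pixels, at about (224,162) for left, (216,333) for middle and (207,486) for right. The row's end edges are clear as well.

Run:
```python
from h import *
c=snapshot("wrist")
f=lambda u,v,z:ray(c,(250+(u+.5)/2.4-.5,60+(v+.5)/2.4-.5),z)
H=[f(224,162,130),f(216,333,130),f(207,486,130)]
print(np.round(H,1).tolist())
for a in((206,98),(244,98),(204,226),(239,226),(201,277),(236,277),(198,390),(230,390),(192,434),(226,434),(191,538),(222,538)): print(a,np.round(f(*a,131)[:2],1))
d=H[0]-H[2]; print("yaw handles",np.degrees(np.arctan2(-d[0],d[1])),np.linalg.norm(d))
A,B,C,D=f(79,14,56),f(362,22,56),f(78,538,56),f(318,540,56)
for n,p,q in(("L",A,C),("R",B,D)): d=p-q; print(n,np.round(p,1),np.round(q,1),np.degrees(np.arctan2(-d[0],d[1])))
print("mid",(A+B+C+D)/4)
for k in("rack_right","rack_middle","rack_left"):
  for d in find_in(k,c)[:1]: print(k,np.round(w(d["xyz"],c)))
```

```text
[[531.7, -181.6, 130.0], [516.8, -243.4, 130.0], [501.2, -305.1, 130.0]]
(206, 98) [ 529.4 -158.7]
(244, 98) [ 542.7 -161.6]
(204, 226) [ 520.1 -202.5]
(239, 226) [ 532.9 -205.2]
(201, 277) [ 515.3 -220.8]
(236, 277) [ 528.3 -223.6]
(198, 390) [ 505.6 -264.1]
(230, 390) [ 517.9 -266.8]
(192, 434) [ 499.6 -281.5]
(226, 434) [ 513.  -284.4]
(191, 538) [ 490.3 -326. ]
(222, 538) [ 502.9 -328.7]
yaw handles -13.877904128552874 127.18051123627843
L [ 487.5 -112.6   56. ] [ 430.1 -348.4   56. ] -13.689984424896377
R [ 604.3 -140.7   56. ] [ 548.8 -374.8   56. ] -13.344211831269133
mid [ 517.65497771 -244.1121117    56.        ]
rack_right [ 499. -302.   72.]
rack_middle [ 518. -243.   75.]
rack_left [ 533. -182.   77.]
```

Board yaw is about -13.7°, so tool yaw should be 76.3°. The handles are at left (532,-182), middle (517,-243.6) and right (501.5,-305.5). I'll test the middle one first.

>>> play_rows --increments '[[1,[0,0,0],0.031],[1,[2.5,19.4,0],0],[1,[0,0,20],0],[1,[0,0,25],0],[1,[0,0,25],0],[1,[0,0,25],0],[1,[0,0,25],0],[1,[0,0,25],0],[1,[0,0,20],0],[1,[0,0,15],0],[1,[0,0,12.5],0],[1,[0,0,0],0]]'

```text
time: 4.77
tool_pos: [514.3, -244.4, 96.8]
tcp_rot: [-179.7, -0.1, 76.3]
ft_force: [0.0, 0.4, -0.5]
finger_gap: 85.7
grip_force: 0.0
```

Run:
```python
from h import *
pose_print()
c=snapshot("wrist"); save(c,"w2")
```

```text
{'time': 4.767, 'tool_pos': [514.265, -244.367, 96.84], 'tcp_rot': [-179.734, -0.079, 76.307], 'ft_force': [0.032, 0.358, -0.494], 'finger_gap': 85.676, 'grip_force': 0.0, 'joint_pos': [-30.574, 6.833, 96.247, -0.001, 77.198, -16.881]}
```

View pics/w2.png

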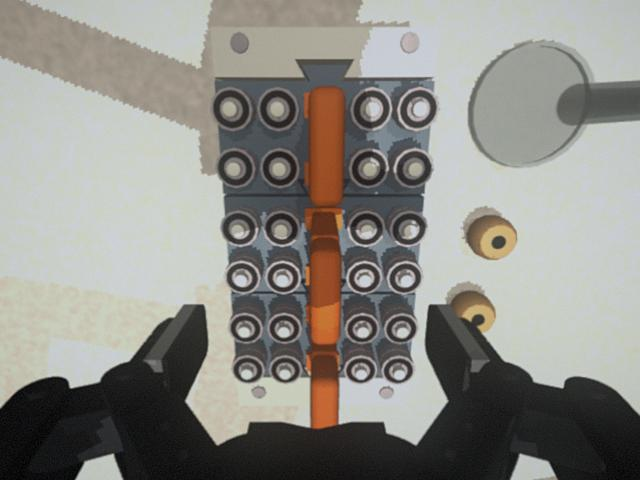

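The middle bar (column 324) sits about 2.7 mm to +x of the finger mid-line (316.5), and the pose reading gives the same offset. I'll correct for it and close gently.

>>> play_rows --increments '[[1,[1.2,2.6,-1.5],0],[1,[0,0,0],0],[-1,[0,0,0],0],[-1,[0,0,0],0],[-1,[0,0,0],0],[-1,[0,0,0],0],[-1,[0,0,0],0],[-1,[0,0,0],0],[-1,[0,0,0],0],[-1,[0,0,0],0],[-1,[0,0,0],0],[-1,[0,0,0],0]]' --force 25

```text
time: 5.82
tool_pos: [518.9, -244.8, 101.6]
tcp_rot: [-180.0, 0.0, 76.3]
ft_force: [0.6, 0.3, -1.2]
finger_gap: 0.1
grip_force: 0.0
```

The gripper shut on nothing, so I'll look again.

Run:
```python
from h import *
pose_print()
c=snapshot("wrist"); save(c,"w3"); s=snapshot("scene"); 
a=c["color"]; b=s["color"][200:440,80:400]; b=cv2.resize(b,(640,480))
cv2.imwrite("pics/m3.png",cv2.resize(np.hstack([a,b]),(800,300))[:,:,::-1])
```

```text
{'time': 5.817, 'tool_pos': [518.865, -244.845, 101.576], 'tcp_rot': [-179.997, 0.0, 76.307], 'ft_force': [0.639, 0.313, -1.231], 'finger_gap': 0.13, 'grip_force': 0.0, 'joint_pos': [-30.381, 6.953, 95.601, -0.001, 77.449, -16.688]}
```

View pics/m3.png

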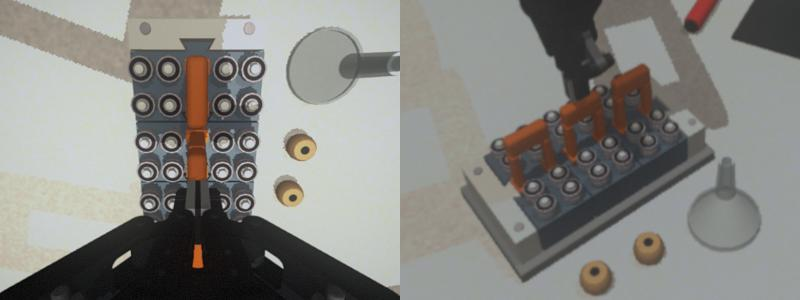

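Run:
```python
from h import *
def proj(c,P):
    T=np.linalg.inv(np.array(c["world_from_camera"]));p=T[:3,:3]@P+T[:3,3];u=p[:2]/p[2];u=u*(1+c["k1"]*(u@u));K=np.array(c["intrinsics"])
    return u*[K[0,0],K[1,1]]+K[:2,2]
tcp=np.array(sense()["tool_pos"])
X=np.array([.9716,-.2368,0]);Y=np.array([.2368,.9716,0])
out=[]
for n,(r0,r1,c0,c1),f in(("scene",(190,360,120,310),4),("wrist",(130,430,210,430),2)):
    c=snapshot(n); im=cv2.resize(c["color"][r0:r1,c0:c1,::-1],None,fx=f,fy=f,interpolation=cv2.INTER_CUBIC)
    def dot(P,col):
        u=proj(c,P); print(n,np.round(P),np.round(u)); cv2.circle(im,tuple(int(v) for v in (u-[c0,r0])*f),3,col,-1)
    for k in(0,19,73): dot(tcp+[0,0,k],(0,255,0))
    for h in((532,-182,131),(517,-243.8,131),(501.5,-305.5,131)):
        for s in(-23,23): dot(np.array(h)+s*Y,(255,0,255))
    out.append(cv2.resize(im,(400 if n=="wrist" else 400,int(im.shape[0]*400/im.shape[1]))))
H=max(o.shape[0] for o in out); cv2.imwrite("pics/m4.png",np.hstack([np.pad(o,((0,H-o.shape[0]),(0,0),(0,0))) for o in out]))
```

```text
scene [ 519. -245.  102.] [225. 294.]
scene [ 519. -245.  121.] [223. 285.]
scene [ 519. -245.  175.] [218. 255.]
scene [ 527. -204.  131.] [248. 264.]
scene [ 537. -160.  131.] [276. 249.]
scene [ 512. -266.  131.] [206. 286.]
scene [ 522. -221.  131.] [237. 270.]
scene [ 496. -328.  131.] [161. 310.]
scene [ 507. -283.  131.] [194. 292.]
wrist [ 519. -245.  102.] [320. 271.]
wrist [ 519. -245.  121.] [321. 287.]
wrist [ 519. -245.  175.] [323. 356.]
wrist [ 527. -204.  131.] [316. 206.]
wrist [ 537. -160.  131.] [316.  86.]
wrist [ 512. -266.  131.] [316. 341.]
wrist [ 522. -221.  131.] [316. 247.]
wrist [ 496. -328.  131.] [315. 450.]
wrist [ 507. -283.  131.] [315. 373.]
```

View pics/m4.png

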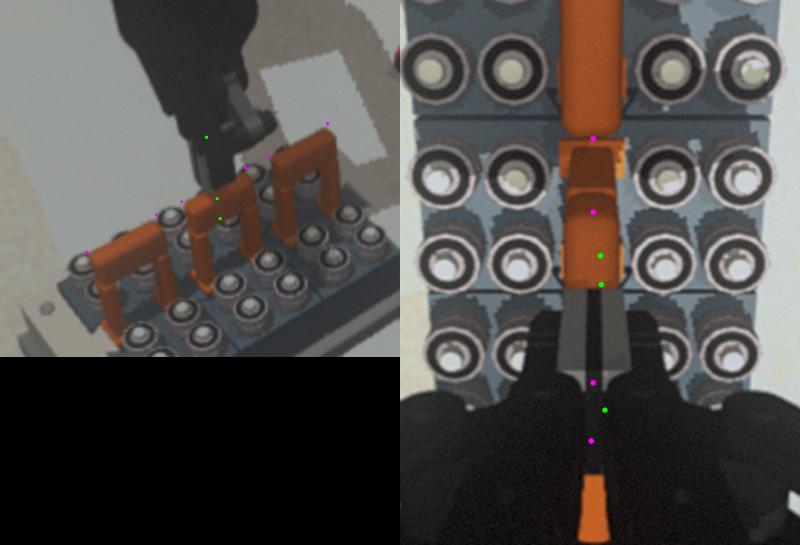

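The overlay shows the shut fingertips just above the middle bar. Both cameras put the real tips about 37 mm higher than the reported TCP: in the wrist view the 85 mm opening spans 221 px, so the tips are at depth 145. I'll open and go down in guarded steps.

>>> play_rows --increments '[[1,[0,0,0],0],[1,[0,0,0],0],[1,[0,0,0],0],[1,[0,0,0],0],[1,[0,0,0],0],[1,[0,0,0],0],[1,[0,0,0],0],[1,[0,0,6],0],[1,[0,0,6],0],[1,[0,0,6],0],[1,[0,0,0],0]]'

```text
time: 6.93
tool_pos: [517.6, -244.1, 81.3]
tcp_rot: [-179.8, -0.1, 76.3]
ft_force: [-0.3, 0.4, -0.7]
finger_gap: 85.0
grip_force: 0.0
```

Run:
```python
from h import *
pose_print()
c=snapshot("wrist"); s=snapshot("scene")
b=cv2.resize(s["color"][190:360,120:310],(400,358)); a=cv2.resize(c["color"],(400,300))
cv2.imwrite("pics/m5.png",np.hstack([np.pad(a,((0,58),(0,0),(0,0))),b])[:,:,::-1])
```

```text
{'time': 6.933, 'tool_pos': [517.63, -244.15, 81.296], 'tcp_rot': [-179.828, -0.054, 76.306], 'ft_force': [-0.316, 0.378, -0.727], 'finger_gap': 85.015, 'grip_force': 0.0, 'joint_pos': [-30.386, 8.028, 96.647, 0.002, 75.505, -16.692]}
```

View pics/m5.png

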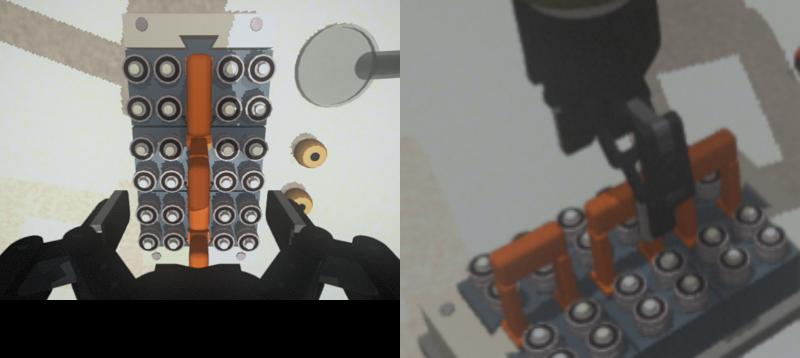

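Wrist: the fingers straddle the bars. Scene: the +x finger's tip is at about raw (241,304). I'll work out where that places the tips.

Run:
```python
from h import *
c=snapshot("scene"); k=snapshot("wrist")
t=np.array(sense()["tool_pos"]);X=np.array([.9716,-.2368]);Y=np.array([.2368,.9716])
for z in(70,80,90,100,110,120,130,140,150):
    for n,cc,uv in(("scene",c,(241,304)),("wristL",k,(206,305)),("wristR",k,(428,305))):
        p=ray(cc,uv,z)[:2]-t[:2]; print(z,n,np.round([p@X,p@Y],1),end="  ")
    print()
# middle bar edges scene front/top near end raw
for n,uv in(("midbar top far end",(120+250/2.105,190+178/2.105)),): print(n,[ (z,np.round(ray(c,uv,z)[:2]).tolist()) for z in(111,121,131)])
```

```text
70 scene [ 3.7 20.1]  70 wristL [-65.6 -26.4]  70 wristR [ 61.8 -26.5]  
80 scene [11.5 16.1]  80 wristL [-62.3 -21.2]  80 wristR [ 58.5 -21.2]  
90 scene [19.2 12.1]  90 wristL [-59.1 -15.9]  90 wristR [ 55.2 -16. ]  
100 scene [27.  8.]  100 wristL [-55.8 -10.6]  100 wristR [ 51.9 -10.7]  
110 scene [34.7  4. ]  110 wristL [-52.6  -5.4]  110 wristR [48.6 -5.4]  
120 scene [42.5  0. ]  120 wristL [-49.3  -0.1]  120 wristR [45.2 -0.2]  
130 scene [50.2 -4. ]  130 wristL [-46.1   5.1]  130 wristR [41.9  5.1]  
140 scene [58. -8.]  140 wristL [-42.8  10.4]  140 wristR [38.6 10.4]  
150 scene [ 65.7 -12. ]  150 wristL [-39.6  15.7]  150 wristR [35.3 15.6]  
midbar top far end [(111, [516.0, -213.0]), (121, [523.0, -219.0]), (131, [530.0, -226.0])]
```

Both views agree: with the fingers shut, the real tip is about 37 mm above the reported TCP. I'll go down another 19 mm and close gently.

>>> play_rows --increments '[[1,[0,1,7],0],[1,[0,0,7],0],[1,[0,0,5],0],[1,[0,0,0],0],[-1,[0,0,0],0],[-1,[0,0,0],0],[-1,[0,0,0],0],[-1,[0,0,0],0],[-1,[0,0,0],0],[-1,[0,0,0],0],[-1,[0,0,0],0],[-1,[0,0,0],0]]' --force 25

```text
time: 8.13
tool_pos: [519.4, -245.0, 64.4]
tcp_rot: [-180.0, -0.0, 76.3]
ft_force: [-3.3, 0.8, 0.9]
finger_gap: 13.3
grip_force: 29.8
```

>>> play_rows --increments '[[-1,[0,0,0],0],[-1,[0,0,0],0],[-1,[0,0,0],0]]'

```text
time: 8.38
tool_pos: [519.5, -245.0, 64.5]
tcp_rot: [-180.0, -0.0, 76.3]
ft_force: [-3.9, 0.9, 1.8]
finger_gap: 13.5
grip_force: 30.0
```

The bar is gripped, with a slight side force. I'll ease that off and tug gently.

>>> play_rows --increments '[[-1,[0,-1,-0.5],0],[-1,[0,0,-0.5],0],[-1,[0,0,0],0]]'

```text
time: 8.63
tool_pos: [518.7, -244.6, 65.0]
tcp_rot: [-180.0, -0.0, 76.3]
ft_force: [0.9, 0.7, -5.3]
finger_gap: 13.5
grip_force: 29.0
```

>>> play_rows --increments '[[-1,[0,0,-0.5],0],[-1,[0,0,-0.5],0],[-1,[0,0,0],0]]'

```text
time: 8.88
tool_pos: [518.6, -244.7, 66.2]
tcp_rot: [-180.0, -0.0, 76.3]
ft_force: [-0.1, 0.1, -7.8]
finger_gap: 13.3
grip_force: 28.7
```

>>> play_rows --increments '[[-1,[0,0,-0.5],0],[-1,[0,0,-0.5],0],[-1,[0,0,0],0]]'

```text
time: 9.13
tool_pos: [518.1, -244.4, 66.3]
tcp_rot: [-179.9, -0.0, 76.3]
ft_force: [1.1, -0.6, -16.9]
finger_gap: 13.7
grip_force: 27.3
```

>>> play_rows --increments '[[-1,[0,0,-0.5],0],[-1,[0,0,0],0]]'

```text
time: 9.3
tool_pos: [517.8, -244.3, 66.4]
tcp_rot: [-179.9, -0.0, 76.3]
ft_force: [1.8, -1.2, -23.6]
finger_gap: 13.3
grip_force: 26.5
```

The middle rack stands firm at 24 N after 2 mm, so it is screwed. I'll let it down, release, and slide along the row to the left rack with the open fingers clear.

>>> play_rows --increments '[[-1,[0,0,1],0],[-1,[0,0,1],0],[-1,[0,0,1],0],[-1,[0,0,0],0],[1,[0,0,0],0],[1,[0,0,0],0],[1,[0,0,0],0],[1,[0,0,0],0],[1,[0,0,0],0],[1,[0,0,0],0],[1,[0,0,0],0],[1,[0,0,0],0]]'

```text
time: 10.3
tool_pos: [518.9, -244.9, 65.1]
tcp_rot: [180.0, -0.0, 76.3]
ft_force: [0.2, 0.3, 0.2]
finger_gap: 85.4
grip_force: 0.0
```

>>> play_rows --increments '[[1,[16,0,0],0],[1,[20,0,0],0],[1,[18,0,0],0],[1,[10,0,0],0],[1,[0,0,0],0],[1,[0,0,0],0],[-1,[0,0,0],0],[-1,[0,0,0],0],[-1,[0,0,0],0],[-1,[0,0,0],0]]'

```text
time: 11.13
tool_pos: [533.9, -183.4, 65.1]
tcp_rot: [-180.0, 0.0, 76.3]
ft_force: [0.2, 0.6, 0.2]
finger_gap: 38.8
grip_force: 0.0
```

>>> play_rows --increments '[[-1,[0,0,0],0],[-1,[0,0,0],0],[-1,[0,0,0],0],[-1,[0,0,0],0],[-1,[0,0,0],0]]'

```text
time: 11.55
tool_pos: [533.7, -182.8, 65.0]
tcp_rot: [-180.0, 0.0, 76.3]
ft_force: [-3.0, -0.4, 1.4]
finger_gap: 13.4
grip_force: 28.1
```

>>> play_rows --increments '[[-1,[0,-1,-0.5],0],[-1,[0,0,-0.5],0],[-1,[0,0,-0.5],0],[-1,[0,0,-0.5],0],[-1,[0,0,0],0]]'

```text
time: 11.97
tool_pos: [532.9, -182.3, 66.8]
tcp_rot: [-180.0, -0.0, 76.3]
ft_force: [0.7, -1.0, -5.6]
finger_gap: 13.5
grip_force: 27.1
```

>>> play_rows --increments '[[-1,[0,0,-0.5],0],[-1,[0,0,-0.5],0],[-1,[0,0,0],0]]'

```text
time: 12.22
tool_pos: [532.5, -182.1, 67.0]
tcp_rot: [-179.9, -0.0, 76.3]
ft_force: [4.0, -2.0, -13.4]
finger_gap: 13.7
grip_force: 26.1
```

The left rack is also firm: 13 N after 2 mm, and the force climbs without any further rise. That leaves the right rack, so I'll release and slide there.

>>> play_rows --increments '[[-1,[0,1,1],0],[-1,[0,0,1],0],[-1,[0,0,0.5],0],[-1,[0,0,0],0],[1,[0,0,0],0],[1,[0,0,0],0],[1,[0,0,0],0],[1,[0,0,0],0],[1,[0,0,0],0],[1,[0,0,0],0],[1,[0,0,0],0],[1,[0,0,0],0]]'

```text
time: 13.22
tool_pos: [534.0, -182.7, 65.6]
tcp_rot: [180.0, 0.0, 76.3]
ft_force: [-0.5, 0.4, -0.0]
finger_gap: 86.0
grip_force: 0.0
```

>>> play_rows --increments '[[1,[-14,0,0],0],[1,[-20,0,0],0],[1,[-20,0,0],0],[1,[-20,0,0],0],[1,[-20,0,0],0],[1,[-18,0,0],0],[1,[-16,0,0],0],[1,[0,-0.5,0],0],[1,[0,0,0],0],[-1,[0,0,0],0],[-1,[0,0,0],0],[-1,[0,0,0],0]]'

```text
time: 14.22
tool_pos: [503.4, -306.2, 65.6]
tcp_rot: [-180.0, -0.0, 76.4]
ft_force: [-0.6, -0.2, -0.4]
finger_gap: 51.4
grip_force: 0.0
```

>>> play_rows --increments '[[-1,[0,0,0],0],[-1,[0,0,0],0],[-1,[0,0,0],0],[-1,[0,0,0],0],[-1,[0,0,0],0],[-1,[0,0,0],0]]'

```text
time: 14.72
tool_pos: [503.2, -306.6, 65.6]
tcp_rot: [-180.0, -0.0, 76.3]
ft_force: [-1.4, 2.1, 2.1]
finger_gap: 13.8
grip_force: 27.2
```

>>> play_rows --increments '[[-1,[0,-0.5,-0.5],0],[-1,[0,0,-0.5],0],[-1,[0,0,-0.5],0],[-1,[0,0,-0.5],0],[-1,[0,0,0],0]]'

```text
time: 15.13
tool_pos: [502.6, -306.6, 67.3]
tcp_rot: [-180.0, -0.0, 76.3]
ft_force: [1.6, -0.1, -4.5]
finger_gap: 13.4
grip_force: 26.2
```

>>> play_rows --increments '[[-1,[0,0,-0.5],0],[-1,[0,0,-0.5],0],[-1,[0,0,0],0]]'

```text
time: 15.38
tool_pos: [502.7, -306.8, 68.6]
tcp_rot: [-180.0, -0.0, 76.3]
ft_force: [1.0, 0.6, -4.6]
finger_gap: 14.0
grip_force: 26.2
```

>>> play_rows --increments '[[-1,[0,0,-0.5],0],[-1,[0,0,-0.5],0],[-1,[0,0,0],0]]'

```text
time: 15.63
tool_pos: [502.7, -306.9, 69.8]
tcp_rot: [180.0, 0.0, 76.3]
ft_force: [1.6, 1.2, -4.5]
finger_gap: 13.4
grip_force: 26.3
```

The right rack rises freely at a steady 4.5 N (4 mm so far). I'll firm up the grip and draw it straight up, checking forces on the way.

>>> play_rows --increments '[[-1,[0,0,0],0],[-1,[0,0,0],0],[-1,[0,0,-1],0],[-1,[0,0,-1.5],0],[-1,[0,0,-2],0],[-1,[0,0,-2],0],[-1,[0,0,-2],0],[-1,[0,0,-1.5],0],[-1,[0,0,0],0]]' --force 60

```text
time: 16.38
tool_pos: [502.9, -307.1, 80.2]
tcp_rot: [180.0, 0.0, 76.3]
ft_force: [0.5, 0.2, -3.9]
finger_gap: 12.9
grip_force: 63.6
```

>>> play_rows --increments '[[-1,[0,0,-2],0],[-1,[0,0,-2.5],0],[-1,[0,0,-3],0],[-1,[0,0,-3],0],[-1,[0,0,-3],0],[-1,[0,0,-2.5],0],[-1,[0,0,0],0]]'

```text
time: 16.97
tool_pos: [503.1, -307.2, 96.6]
tcp_rot: [179.9, 0.0, 76.3]
ft_force: [0.3, -0.6, -4.0]
finger_gap: 12.8
grip_force: 63.6
```

It came up 31 mm with no sideways load. I'll keep going straight up until it clears the other handles, and measure the mat.

>>> play_rows --increments '[[-1,[0,0,-4],0],[-1,[0,0,-5],0],[-1,[0,0,-7],0],[-1,[0,0,-10],0],[-1,[0,0,-13],0],[-1,[0,0,-15],0],[-1,[0,0,-16],0],[-1,[0,0,-16],0],[-1,[0,0,-14],0],[-1,[0,0,-12],0],[-1,[0,0,-8],0],[-1,[0,0,0],0]]'

```text
time: 17.97
tool_pos: [503.8, -307.6, 218.8]
tcp_rot: [179.8, 0.1, 76.3]
ft_force: [0.5, -0.8, -3.9]
finger_gap: 12.9
grip_force: 63.8
```

Run:
```python
from h import *
pose_print()
c=snapshot("top")
r=regions_of("mat",c)
print([ (round(d["p"],2),int(d["mask"].sum())) for d in r])
m=r[0]["mask"].astype(np.uint8)
cs=max(cv2.findContours(m,0,2)[0],key=cv2.contourArea)
P=np.array([ray(c,p[0].astype(float),6)[:2] for p in cs],np.float32)
print(cv2.minAreaRect(P))
for d in pinpoint("mat",c)[:2]: print(d["p"],np.round(w(d["xyz"],c)))
print("rackR",[(round(d["p"],2),np.round(w(d["xyz"],c)).tolist()) for k in("rack_right","rack_middle","rack_left","funnel","driver") for d in pinpoint(k,c)[:2]])
```

```text
{'time': 17.967, 'tool_pos': [503.803, -307.61, 218.751], 'tcp_rot': [179.776, 0.095, 76.305], 'ft_force': [0.51, -0.78, -3.885], 'finger_gap': 12.903, 'grip_force': 63.84, 'joint_pos': [-36.382, 5.173, 85.122, -0.001, 89.461, -22.687]}
[(0.9, 8102)]
((588.3976440429688, 155.24212646484375), (213.79539489746094, 173.06895446777344), 12.584362983703613)
0.87 [589. 154.   3.]
rackR [(0.91, [503.0, -308.0, 170.0]), (0.95, [511.0, -246.0, 16.0]), (0.84, [535.0, -180.0, 16.0]), (0.66, [674.0, -196.0, -6.0]), (0.43, [511.0, -245.0, 13.0]), (0.78, [434.0, 116.0, -5.0])]
```

The rack is clear, with its underside at about 168 mm. The mat centre is (588.5,154.5) at yaw 12.6°. I'll carry it over and turn it.

>>> play_rows --increments '[[-1,[8,-1,0],0],[-1,[16,-1,0],0],[-1,[24,-1.8,0],0],[-1,[30,-1.8,0],0],[-1,[34,-1.8,0],0],[-1,[34,-1.8,0],0],[-1,[34,-1.8,0],0],[-1,[34,-1.8,0],0],[-1,[34,-1.8,0],0],[-1,[34,-1.8,0],0],[-1,[34,-1.8,0],0],[-1,[34,-1.8,0],0]]'

```text
time: 19.37
tool_pos: [565.9, 40.3, 215.6]
tcp_rot: [180.0, -0.0, 76.3]
ft_force: [1.1, -0.4, -4.4]
finger_gap: 13.0
grip_force: 63.7
```

>>> play_rows --increments '[[-1,[32,-1.8,0],0],[-1,[28,-1.5,0],0],[-1,[22,-1.2,0],0],[-1,[17,-1,0],0],[-1,[12,-1,0],0],[-1,[8,-0.5,0],0],[-1,[0,0,0],-0.05],[-1,[0,0,0],-0.1],[-1,[0,0,0],-0.12],[-1,[0,0,0],-0.1],[-1,[0,0,0],-0.06],[-1,[0,0,0],-0.029]]'

```text
time: 20.37
tool_pos: [587.5, 154.6, 215.5]
tcp_rot: [-180.0, 0.0, 102.8]
ft_force: [0.6, -0.5, -4.7]
finger_gap: 13.2
grip_force: 63.7
```

>>> play_rows --increments '[[-1,[0,0,0],0],[-1,[0,0,0],0],[-1,[0,0,0],0]]'

```text
time: 20.62
tool_pos: [587.5, 154.9, 215.6]
tcp_rot: [-180.0, 0.0, 102.5]
ft_force: [-0.5, -0.5, -4.8]
finger_gap: 12.9
grip_force: 63.7
```

>>> play_rows --increments '[[-1,[0,0,6],0],[-1,[0,0,12],0],[-1,[0,0,17],0],[-1,[0,0,20],0],[-1,[0,0,20],0],[-1,[0,0,20],0],[-1,[0,0,18],0],[-1,[0,0,14],0],[-1,[0,0,11],0],[-1,[0,0,8],0],[-1,[0,0,5],0],[-1,[0,0,0],0]]'

```text
time: 21.62
tool_pos: [587.0, 155.1, 63.6]
tcp_rot: [-179.9, -0.0, 102.6]
ft_force: [0.3, 0.4, -3.9]
finger_gap: 12.8
grip_force: 63.7
```

Run:
```python
from h import *
pose_print()
for n in("scene","top"):
    c=snapshot(n)
    for k in("rack_right","mat"): print(n,k,[(round(d["p"],2),np.round(w(d["xyz"],c)).tolist()) for d in pinpoint(k,c)[:3]])
    if n=="scene": cv2.imwrite("pics/m6.png",cv2.resize(c["color"][80:300,260:540,::-1],None,fx=2.5,fy=2.5))
```

```text
{'time': 21.617, 'tool_pos': [587.018, 155.147, 63.563], 'tcp_rot': [-179.924, -0.004, 102.6], 'ft_force': [0.281, 0.402, -3.896], 'finger_gap': 12.847, 'grip_force': 63.702, 'joint_pos': [9.967, 14.09, 91.719, 0.0, 74.267, -2.633]}
scene rack_right [(0.73, [587.0, 157.0, 15.0]), (0.54, [504.0, -304.0, 14.0])]
scene mat [(0.69, [594.0, 153.0, -1.0])]
top rack_right [(0.81, [588.0, 153.0, 18.0])]
top mat [(0.82, [590.0, 151.0, 1.0])]
```

View pics/m6.png

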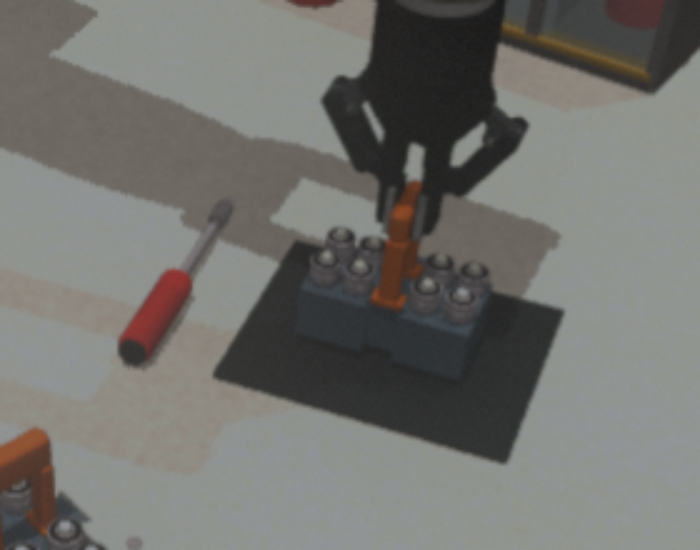

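The rack hangs level just above the mat, centred on it around (395,310) in the crop. I'll lower it gently until it touches.

>>> play_rows --increments '[[-1,[0,0,1.5],0],[-1,[0,0,1.5],0],[-1,[0,0,1],0],[-1,[0,0,1],0],[-1,[0,0,0.5],0],[-1,[0,0,0],0],[-1,[0,0,0],0]]'

```text
time: 22.5
tool_pos: [587.5, 155.2, 59.0]
tcp_rot: [-180.0, -0.0, 102.6]
ft_force: [0.4, -0.1, -4.0]
finger_gap: 13.1
grip_force: 63.7
```

>>> play_rows --increments '[[-1,[0,0,0.5],0],[-1,[0,0,0.5],0],[-1,[0,0,0],0],[-1,[0,0,0],0]]'

```text
time: 22.83
tool_pos: [587.5, 155.2, 58.1]
tcp_rot: [-180.0, 0.0, 102.6]
ft_force: [0.6, -0.5, -4.2]
finger_gap: 12.8
grip_force: 63.7
```

>>> play_rows --increments '[[-1,[0,0,0.5],0],[-1,[0,0,0.5],0],[-1,[0,0,0.5],0],[-1,[0,0,0],0],[-1,[0,0,0],0]]'

```text
time: 23.25
tool_pos: [587.5, 155.3, 56.5]
tcp_rot: [-180.0, -0.0, 102.6]
ft_force: [-0.7, -0.2, -4.7]
finger_gap: 13.2
grip_force: 63.7
```

>>> play_rows --increments '[[-1,[0,0,0.5],0],[-1,[0,0,0.5],0],[-1,[0,0,0],0],[-1,[0,0,0],0]]'

```text
time: 23.58
tool_pos: [587.6, 155.3, 55.8]
tcp_rot: [180.0, 0.0, 102.6]
ft_force: [-1.7, -0.3, -1.4]
finger_gap: 13.0
grip_force: 64.0
```

It is in contact (the load fell from 4.5 N to 1.4 N). I'll lower a touch more, ease the grip, open and rise.

>>> play_rows --increments '[[-1,[0,0,0.4],0],[-1,[0,0,0],0],[-1,[0,0,0],0],[-1,[0,0,0],0]]' --force 20

```text
time: 23.92
tool_pos: [587.6, 155.3, 55.8]
tcp_rot: [180.0, 0.0, 102.6]
ft_force: [-5.6, -1.3, 5.5]
finger_gap: 12.8
grip_force: 65.0
```

>>> play_rows --increments '[[0.2,[0,0,0],0],[0.2,[0,0,0],0],[1,[0,0,0],0],[1,[0,0,0],0],[1,[0,0,0],0],[1,[0,0,0],0],[1,[0,0,0],0],[1,[0,0,0],0],[1,[0,0,0],0],[1,[0,0,0],0]]'

```text
time: 24.75
tool_pos: [587.5, 155.3, 55.2]
tcp_rot: [-180.0, -0.0, 102.6]
ft_force: [0.2, 0.4, -0.3]
finger_gap: 85.5
grip_force: 0.0
```

>>> play_rows --increments '[[1,[0,0,-5],0],[1,[0,0,-12],0],[1,[0,0,-18],0],[1,[0,0,-22],0],[1,[0,0,-24],0],[1,[0,0,-24],0],[1,[0,0,-20],0],[1,[0,0,-12],0],[1,[0,0,-6],0],[1,[0,0,0],0],[1,[0,0,0],0]]'

```text
time: 25.67
tool_pos: [587.3, 155.2, 197.6]
tcp_rot: [-180.0, -0.0, 102.6]
ft_force: [-0.3, -0.4, 0.4]
finger_gap: 85.4
grip_force: 0.0
```

Run:
```python
from h import *
pose_print()
ims=[]
for n in("scene","top"):
    c=snapshot(n); ims.append(cv2.resize(c["color"],(400,300)))
    for k in("rack_right","rack_middle","rack_left","mat","cushion_a","funnel","driver"): print(n,k,[(round(d["p"],2),np.round(w(d["xyz"],c)).tolist()) for d in pinpoint(k,c)[:2]])
cv2.imwrite("pics/m7.png",np.hstack(ims)[:,:,::-1])
```

```text
{'time': 25.667, 'tool_pos': [587.282, 155.168, 197.559], 'tcp_rot': [-179.961, -0.0, 102.603], 'ft_force': [-0.261, -0.41, 0.44], 'finger_gap': 85.353, 'grip_force': 0.0, 'joint_pos': [9.966, 8.563, 83.661, -0.002, 87.815, -2.637]}
scene rack_right [(0.62, [587.0, 154.0, 6.0]), (0.22, [533.0, -183.0, 14.0])]
scene rack_middle [(0.59, [526.0, -241.0, 16.0])]
scene rack_left [(0.68, [535.0, -184.0, 15.0])]
scene mat [(0.97, [594.0, 152.0, 1.0]), (0.49, [586.0, 157.0, 5.0])]
scene cushion_a [(0.87, [636.0, -280.0, -7.0]), (0.86, [613.0, -339.0, -3.0])]
scene funnel [(0.63, [677.0, -199.0, -4.0])]
scene driver [(0.84, [431.0, 113.0, -4.0])]
top rack_right [(0.79, [587.0, 153.0, 9.0])]
top rack_middle [(0.62, [512.0, -248.0, 14.0])]
top rack_left [(0.84, [539.0, -177.0, 19.0])]
top mat [(0.93, [590.0, 151.0, -0.0])]
top cushion_a [(0.66, [616.0, -341.0, 1.0]), (0.66, [636.0, -282.0, -3.0])]
top funnel [(0.56, [670.0, -198.0, -4.0])]
top driver [(0.9, [429.0, 112.0, -2.0])]
```

View pics/m7.png

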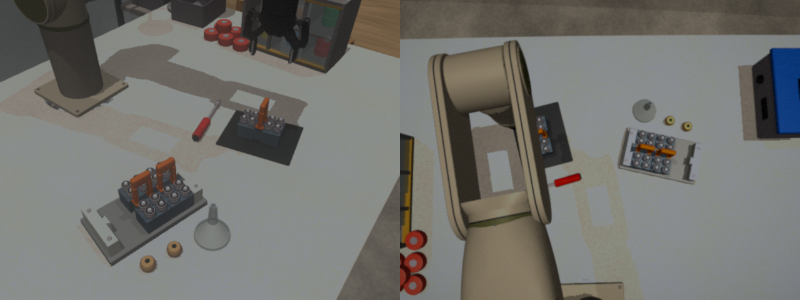

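The rack stands upright in the middle of the mat at (262,125) in the left view. The other two racks and the bystanders are in place, and the gripper is clear.

```bash
python3 -c "
from h import *
print(hand_in())"
```

```text
the job is handed in; nothing more can be done
None
```

The right rack was the loose one: I drew it straight up, set it down level and upright in the middle of the mat, let go, and handed the job in at about 26 s; the other racks and objects still measured in place.

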